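# Find and mark the balance point of a weighted hanging bar

### The job

Find the balance point of the weighted wooden hanging bar: push it gently lengthwise across the steel rod of the plywood jig, from the near rest towards the lower far rest, and stop as soon as it tips over by itself when not touched, so that the balance point lies within 8 mm of the rod. Then set the steel saddle gently astride the bar, fully seated and right over the rod, to mark the point. Never lift the bar off the jig or bear down hard on it or the jig, and leave the other things where they are.

Things in the scene. Friction and masses are not known exactly. Their poses are not given: they have to be found in the camera images.
- jig: Fixed plywood balancing jig, base 260 x 70 x 15 mm. Origin: centre of its underside, straight below the rod. x: slide direction, from near rest to far rest; z up. Guide cheeks (14 mm along x, 13 mm thick, tops 75 mm up) stand at x = -100 and +100 mm on both sides of the bar, 38 mm apart inside.
- rod: The fulcrum: fixed steel rod of 10 mm diameter, 64 mm long, lying across the jig on a 16 mm wide pillar. Origin: the middle of its axis, 55 mm above the table (its top line is at 60 mm). x is the slide direction, y along the rod, z up.
- near_rest: Fixed plywood block, 14 mm along the slide, under the bar at jig x = -100 mm. Origin: centre of its top, 60 mm above the table. At the start the bar lies level on this and the rod.
- far_rest: Fixed plywood block, 14 mm along the slide, at jig x = +100 mm. Origin: centre of its top, 51 mm above the table, 9 mm lower than the rod's top: it catches the bar, which slopes by about 5 degrees once it has tipped (nose down).
- bar: Loose pine bar 400 (x) x 30 (y) x 20 (z) mm, 0.4 kg, lying along the jig with 4 mm play to each cheek. Origin: centre of its underside; x towards the far rest. A heavy slug fixed inside, unseen, puts the balance point up to 30 mm either way from mid-length, at the start 20 to 105 mm short of the rod. Tipped, with that point 5 mm past the rod, it weighs on the far rest with 0.25 N.
- bar_front (a point): Middle of the lower edge of the bar's leading end (bar x = +200 mm): 60 mm above the table while level; 15 to 21 mm lower once the bar has tipped.
- bar_tail (a point): Middle of the lower edge of the bar's trailing end (bar x = -200 mm), the end to push: 60 mm above the table while level (top edge 80 mm), 15 to 21 mm higher once tipped. A finger pressing on this end holds it by friction and can keep the bar from tipping well past its balance; it tips once the finger is drawn back.
- saddle: Loose steel marker saddle, 50 g, 48 mm high: bridge 40 (y) x 16 (x) x 4 mm, two legs 3 mm thick, 14 mm long, 34 mm apart inside, that straddle the bar; on top a grip block 10 (x) x 30 (y) x 30 mm high. Origin: centre of the bridge's underside (the seating face), 14 mm above the table at the start, on the bar's top face when seated. x lies along the bar when mounted (either way), z up.
- spool: Bystander: empty wooden spool, 44 mm across, 55 mm high, standing on the table; origin at the centre of its underside.
- mug: Bystander: white mug, 80 mm across, 85 mm high; origin at the centre of its underside.
- driver: Bystander: screwdriver lying on the table; origin at the middle of its underside.
Mind the look-alikes: they are no part of the job. Of the things shaped like the saddle, the steel one is meant.

How it is judged:
On the way:
1. the bar, untouched, has tipped onto the far rest and only just: it weighs on the far rest with less than 0.4 N (balance point within about 9 mm of the rod) (z of bar_front in the frame of jig below 0.053 m and z of bar_tail in the frame of jig above 0.066 m and contact force between bar and the arm below 0.02 N and contact force between bar and the fingers below 0.02 N and contact force between bar and far_rest below 0.4 N and contact force between bar and rod above 2 N and linear speed of bar below 0.01 m/s), for 0.2 s.
At the end, for the whole second after the job is handed in: The bar rests on the rod, weighing on neither rest with more than 0.4 N (balance point within about 9 mm of the rod), and the saddle sits astride it, fully seated, within 6 mm of straight above the rod's axis measured along the jig; all at rest (contact force between bar and far_rest below 0.4 N and contact force between bar and near_rest below 0.4 N and contact force between bar and rod above 2.5 N and contact force between saddle and bar above 0.2 N and x of saddle in the frame of rod between -0.006 and 0.006 m and y of saddle in the frame of bar between -0.004 and 0.004 m and z of saddle in the frame of bar between 0.017 and 0.0225 m and angle between the z axis of saddle and the z axis of bar, either way round below 0.08 rad and angle between the x axis of saddle and the x axis of bar, either way round below 0.3 rad and angle between saddle's own z axis and vertical below 0.3 rad and linear speed of each of bar, saddle below 0.01 m/s); the robot touches nothing.
It fails at once if the bar bears on the jig (rod, rests, cheeks together) with more than 25 N (contact force between bar and jig above 25 N).
It fails at once if the saddle is pressed or dropped on the bar with more than 20 N (contact force between saddle and bar above 20 N).
It fails at once if the bar is lifted off the jig (its middle more than 25 mm above the rod's top) (z of bar in the frame of jig above 0.085 m).
It fails at once if a bystander is moved by more than 20 mm (distance of any of spool, mug, driver from where it was at the start of the episode above 0.02 m).
It also fails if it takes over 72 s, if anything falls off the work surface, if the arm or the gripper's body presses on something with over 40 N, if the wrist force passes 120 N, or if a joint passes its speed limit or range.

### The arm

A 6-joint arm with a two-finger parallel gripper is mounted at the origin on the work surface. World frame = base frame: x ahead of the robot, y to its left, z up, the work surface at z = 0. Lengths are in m, angles in rad, forces in N, time in s.
With the tool pointing down it reaches from about 0.275 to 0.85 m from the base axis. Payload 19 kg.
Tool frame: the origin (TCP) lies at the very end of the fingers, on their centre line; the grasp point (between the pads) lies 19 mm behind it; z points along the fingers, y is the line along which they close (so a half turn about z gives the same grasp; the last joint's range is limited). The gripper opens to 85 mm and grips with 20 to 120 N. Pads are 22 mm wide; open, the fingers measure 114 mm over their backs; the gripper's body (76 mm by 85 mm) begins 54 mm behind the grasp point. The pads swing forward as they close: fully open they stand 13 mm farther back than shut.
Start: joints at [-0.134, 0.15, 1.437, -0, 1.554, -0.134], TCP at [0.575, -0, 0.231] pointing down, gripper open.
Joint ranges: [-2.8, 2.8], [-0.68, 2.1], [0.12, 2.68], [-1.39, 4.53], [0.16, 2.79], [-2.81, 2.81]. Speed limits (rad/s): [1.89, 1.89, 2.22, 3.01, 3.01, 3.01].

### API

Orientations are given as a rotation vector (axis times angle).
In Python, from cell import env gives the robot as it stands.
- The arm moves only by the tool move_arm, never from a script. Its argument "rows" is text: rows parted by semicolons, each of 6 numbers parted by spaces: the shift along the tool's x, y, z in mm, then the turn, a rotation vector about the tool's x, y, z in rad. In form: dx dy dz ax ay az; .... A call has 1 to 12 rows; each row shifts and turns the commanded pose from where the row before left it, along the tool's axes as they then stand; what a row does not reach is not made up. A row lasts 1/8 s, in which the tool goes at most 62.5 mm and 10.7 degrees, less where a joint would pass 70% of its speed; a pose out of reach is approached as far as the arm can. A call with a gripper value outside its range is refused whole. "gripper" is the finger opening in mm, from 0 to 85.4, set as the call begins (left out, the last holds). The fingers move at their own pace and stop on an object; "force" is the grip in N (left out, the last holds). Time passes only in rows, so rows that do not move let the fingers close. It gives the time, the measured TCP pose, the force, the opening and the grip force at its end, in the units of the state.
- env.sense(): the state, without advancing time (a new reading comes with each control period).
- env.camera(name): name is "scene" or "side" or "wrist"; returns the picture (480x640x3 uint8, blue, green, red); there is no depth.
- env.camera_info(name): a dict with "fov_y" (degrees; the focal length in pixels is half the picture's height over the tangent of half this angle, whatever the lens; pixels are square), "cx", "cy" (the principal point, pixels), "origin" and "orientation" of the camera in the world; the wrist camera has in their place "mount" (4x4, takes a point from camera to tool coordinates, whose origin is the TCP and whose axes are the flange's). Camera axes: x right, y down, z forward; pixel columns grow to the right and rows downward; lengths in m; the calibration is good to about 2 mm. A picture is of the moment at which its call begins: read the wrist's pose just before it. camera_info takes no time and is no camera call.
- env.finish_job(): hands the job in; it is judged then, once.
The state is a dict: "time_s": time; "joints": joint angles; "dq": joint speeds; "effort": joint torques, N m; "position": TCP position; "tool_rot": TCP orientation; "force": force on the tool from outside, world axes, zero at the start; "moment": the same for the moment, N m; "grip_width": finger opening in m; "gripper_force": force on a finger pad.
Only numpy, scipy, OpenCV 4.12 (cv2) and the standard library are available. Lean on these libraries where they do the work, as an engineer would, in place of code of your own. Each camera call takes 0.05 s, during which the arm holds its last target. There are 200 camera calls.

## Working session

There is one attempt and no reset: what is moved stays moved. The work goes in short steps, Python scripts to look and compute and a tool call to move; the robot and the scene stay as the last step left them, time stands still between calls to the robot, and variables do not carry over. Pictures are saved under pics/ and viewed, at most 10 in all, crops included, and the job is handed in when it is done.

Besides the shell and the picture viewer there is one more tool, called after "Emit:" as name(argument=value, ...) on one line, values as JSON. move_arm: Moves the arm, as the interface text tells. Its arguments: {"type":"object","properties":{"rows":{"type":"string"},"gripper":{"type":"number"},"force":{"type":"number"}},"required":["rows"]}

```bash
mkdir -p pics
python3 - <<'E'
from cell import env
import cv2
s=env.sense();print({k:s[k] for k in('time_s','position','tool_rot','force')})
for n in('scene','side','wrist'):
    cv2.imwrite(f'pics/{n}0.png',env.camera(n));print(n,env.camera_info(n))
E
ls
```

```text
{'time_s': 0.0, 'position': array([5.74770765e-01, 1.95709794e-05, 2.30680166e-01]), 'tool_rot': array([-2.22077924e+00, -2.22075233e+00,  1.13039379e-03]), 'force': array([ 0.13744033, -0.22402902,  0.54495541])}
scene {'fov_y': 57.02790146870641, 'cx': 318.91514711388743, 'cy': 236.43455793596286, 'origin': array([1.11084196, 0.44401784, 0.61044948]), 'orientation': array([-1.19044368, -2.25179341,  1.06892493])}
side {'fov_y': 48.39936326092454, 'cx': 317.1660363892821, 'cy': 234.642418965728, 'origin': array([0.21553186, 0.75449084, 0.71553301]), 'orientation': array([-0.6791399 ,  2.58064914, -1.21080154])}
wrist {'fov_y': 62.029550918890195, 'cx': 316.96267434394673, 'cy': 230.46482468286757, 'mount': array([[-1.40184679e-03, -9.58292573e-01, -2.85785547e-01,
         7.25395846e-02],
       [ 9.99998767e-01, -1.14100642e-03, -1.07922562e-03,
        -1.29315473e-04],
       [ 7.08130754e-04, -2.85786707e-01,  9.58292991e-01,
        -1.42415183e-01],
       [ 0.00000000e+00,  0.00000000e+00,  0.00000000e+00,
         1.00000000e+00]])}
pics
```

View pics/scene0.png

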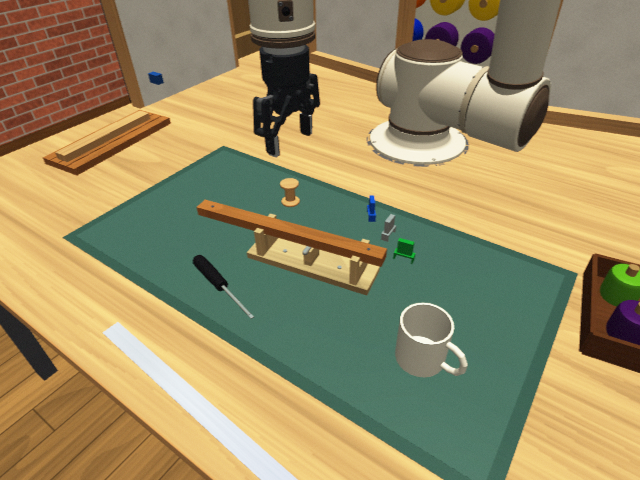

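View pics/side0.png

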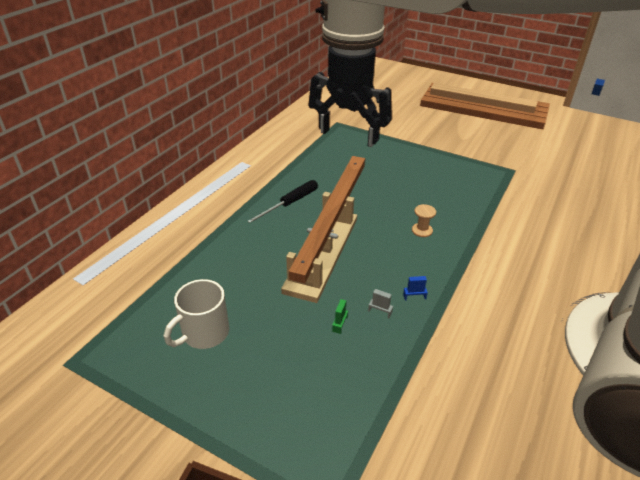

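Scene view: the bar runs from about (203,208), the long overhang and so the tail, to (384,253), the front. Saddle-shaped things in scene/side pixels: blue (372,208)/(416,287), grey (388,228)/(381,300), green (404,248)/(341,315). The grey one fits "steel"; I'll confirm it in a crop while measuring.

```bash
cat > h.py <<'E'
import numpy as np,cv2
from scipy.spatial.transform import Rotation as R
from cell import env
def cam(n):
    i=env.camera_info(n); f=240/np.tan(np.radians(i['fov_y']/2))
    if 'mount' in i:
        s=env.sense();T=np.eye(4);T[:3,:3]=R.from_rotvec(s['tool_rot']).as_matrix();T[:3,3]=s['position'];T=T@i['mount'];return T[:3,3],T[:3,:3],f,i['cx'],i['cy']
    return np.array(i['origin']),R.from_rotvec(i['orientation']).as_matrix(),f,i['cx'],i['cy']
def ray(c,p):
    o,M,f,cx,cy=c; d=M@np.array([(p[0]-cx)/f,(p[1]-cy)/f,1]);return o,d/np.linalg.norm(d)
def onz(c,p,z):
    o,d=ray(c,p);return o+d*(z-o[2])/d[2]
def two(c1,p1,c2,p2):
    o,d=ray(c1,p1);q,e=ray(c2,p2);t=np.linalg.lstsq(np.c_[d,-e],q-o,rcond=None)[0]
    a,b=o+d*t[0],q+e*t[1];return (a+b)/2,np.linalg.norm(a-b)
def proj(c,X):
    o,M,f,cx,cy=c;v=M.T@(np.asarray(X)-o);return np.array([cx+f*v[0]/v[2],cy+f*v[1]/v[2]])
E
python3 - <<'E'
from h import *
ims={n:cv2.imread(f'pics/{n}0.png') for n in('scene','side')}
roi={'scene':(190,195,400,275),'side':(280,150,375,285)}
for n,im in ims.items():
    h=cv2.cvtColor(im,cv2.COLOR_BGR2HSV);x0,y0,x1,y1=roi[n]
    m=cv2.inRange(h,(5,150,105),(14,255,255));k=np.zeros_like(m);k[y0:y1,x0:x1]=m[y0:y1,x0:x1]
    cs=max(cv2.findContours(k,0,2)[0],key=cv2.contourArea)
    a=cv2.approxPolyDP(cs,4,True)[:,0];c=cam(n)
    print(n,[(tuple(p),onz(c,p,.08).round(3)) for p in a.tolist()])
def crop(im,x,y,w,h,s):return cv2.resize(im[y:y+h,x:x+w],None,fx=s,fy=s,interpolation=cv2.INTER_CUBIC)
A=crop(ims['scene'],190,190,240,110,3.3);B=crop(ims['side'],270,150,170,185,3.2)
cv2.imwrite('pics/cA.png',A);cv2.imwrite('pics/cB.png',B)
print('sadd',two(cam('scene'),(388,228),cam('side'),(381,300)))
E
```

```text
scene [((247, 221), array([ 0.633, -0.073,  0.08 ])), ((282, 231), array([0.62 , 0.004, 0.08 ])), ((287, 226), array([0.602, 0.002, 0.08 ])), ((294, 230), array([0.605, 0.021, 0.08 ])), ((290, 233), array([0.616, 0.02 , 0.08 ])), ((307, 238), array([0.61 , 0.056, 0.08 ])), ((302, 236), array([0.611, 0.045, 0.08 ])), ((309, 228), array([0.584, 0.042, 0.08 ])), ((321, 242), array([0.605, 0.084, 0.08 ])), ((324, 237), array([0.59 , 0.081, 0.08 ])), ((353, 242), array([0.573, 0.134, 0.08 ])), ((321, 231), array([0.579, 0.066, 0.08 ])), ((316, 235), array([0.594, 0.065, 0.08 ])), ((287, 222), array([ 0.592, -0.005,  0.08 ])), ((290, 226), array([0.599, 0.007, 0.08 ])), ((283, 227), array([ 0.609, -0.002,  0.08 ])), ((284, 221), array([ 0.593, -0.012,  0.08 ])), ((276, 228), array([ 0.619, -0.011,  0.08 ])), ((275, 223), array([ 0.608, -0.023,  0.08 ])), ((272, 228), array([ 0.623, -0.018,  0.08 ]))]
side [((363, 159), array([ 0.628, -0.194,  0.08 ])), ((352, 157), array([ 0.653, -0.189,  0.08 ])), ((289, 271), array([0.581, 0.197, 0.08 ])), ((305, 274), array([0.553, 0.19 , 0.08 ]))]
sadd (array([0.43334057, 0.13513229, 0.0240436 ]), np.float64(0.006548018494296634))
```

View pics/cA.png

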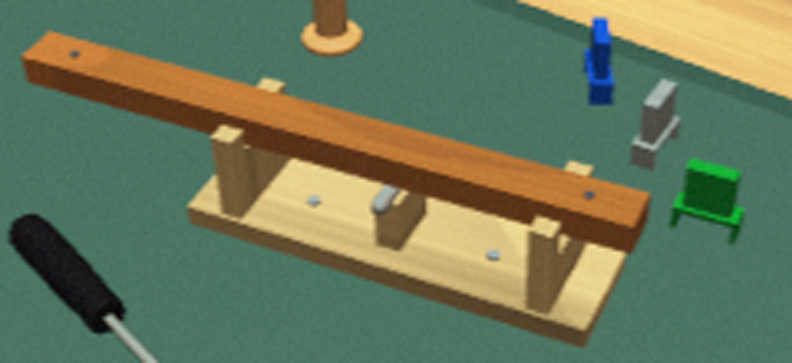

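View pics/cB.png

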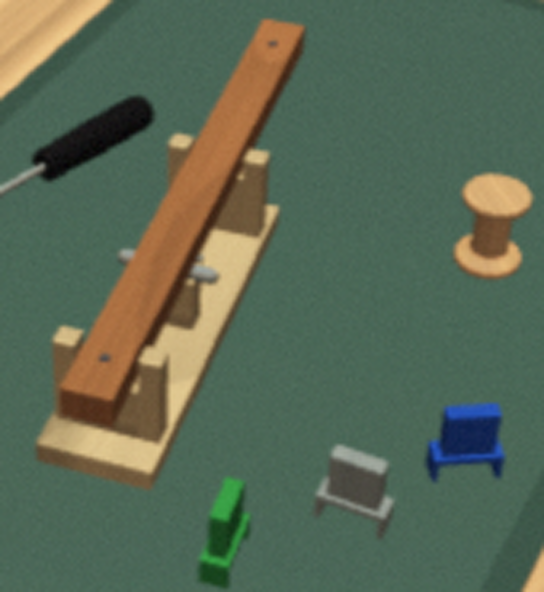

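The grey saddle is plainly the steel one, against the blue and green copies. The crops also give the rod ends and the jig base corners, so I'll work out the jig frame and saddle pose from those pixels.

Run:
```python
from h import *
S,D=cam('scene'),cam('side')
a=lambda x,y:(190+x/3.3,190+y/3.3)
b=lambda x,y:(270+x/3.2,150+y/3.2)
for n,c,ps in(('scene',S,[a(189,207),a(585,333),a(630,258)]),('side',D,[b(40,440),b(150,474),b(278,208)])):
    print(n,[onz(c,p,.015).round(4) for p in ps])
e1,e2=onz(D,b(122,255),.055),onz(D,b(217,275),.055);print('rod',e1.round(4),e2.round(4),((e1+e2)/2).round(4),'scene near end',onz(S,a(380,205),.055).round(4))
# bar top corners
print('bar scene',[onz(S,p,.08).round(4) for p in(a(22,57),a(50,32),a(649,194),a(634,222))])
print('bar side',[onz(D,p,.08).round(4) for p in(b(261,20),b(304,27),b(62,388),b(115,402))])
# saddle grip top corners z=.048
print('sad scene',[onz(S,p,.048).round(4) for p in(a(643,102),a(652,106),a(678,86),a(668,80))])
print('sad side',[onz(D,p,.048).round(4) for p in(b(333,446),b(329,455),b(383,470),b(388,459))])
print('spool',onz(S,(290,202),0).round(3),'driver',onz(S,(205,265),.015).round(3),onz(S,(252,316),.005).round(3))
```

```text
scene [array([ 0.6532, -0.0654,  0.015 ]), array([0.6098, 0.1891, 0.015 ]), array([0.5434, 0.181 , 0.015 ])]
side [array([0.6059, 0.1833, 0.015 ]), array([0.5381, 0.1753, 0.015 ]), array([ 0.5831, -0.0795,  0.015 ])]
rod [0.6243 0.0576 0.055 ] [0.565  0.0457 0.055 ] [0.5946 0.0516 0.055 ] scene near end [0.622  0.0592 0.055 ]
bar scene [array([ 0.6558, -0.1914,  0.08  ]), array([ 0.6269, -0.1966,  0.08  ]), array([0.5553, 0.1941, 0.08  ]), array([0.5798, 0.1981, 0.08  ])]
bar side [array([ 0.655 , -0.1913,  0.08  ]), array([ 0.6246, -0.1979,  0.08  ]), array([0.5802, 0.1974, 0.08  ]), array([0.5501, 0.1927, 0.08  ])]
sad scene [array([0.4467, 0.1347, 0.048 ]), array([0.4472, 0.1413, 0.048 ]), array([0.4199, 0.1453, 0.048 ]), array([0.4177, 0.1371, 0.048 ])]
sad side [array([0.4466, 0.1353, 0.048 ]), array([0.4457, 0.1425, 0.048 ]), array([0.4158, 0.1384, 0.048 ]), array([0.4167, 0.1295, 0.048 ])]
spool [ 0.449 -0.115  0.   ] driver [ 0.727 -0.111  0.015] [0.767 0.046 0.005]
```

The rod is at about (0.5955, 0.0535). The slide direction u is about (-0.18, 0.984), and the bar's centre is about 52 mm short of the rod. Next I move the closed fingers behind the tail.

Emit:
move_arm(rows="-45 14 0 0 0 0; -45 14 0 0 0 0; -45 14 0 0 0 0; -45 15 0 0 0 0; -45 14 0 0 0 0; 0 0 30 0 0 -0.09; 0 0 35 0 0 -0.09; 0 0 40 0 0 0; 0 0 40 0 0 0; 0 0 19 0 0 0; 0 0 0 0 0 0", gripper=0)

```text
time_s: 1.52
position: [0.6456, -0.2248, 0.0664]
tool_rot: [-2.012, -2.411, 0.001]
force: [-0.2, 0.6, 0.3]
grip_width: 0.0001
gripper_force: 0.0
```

```bash
cat > chk.py <<'E'
from h import *
import sys
def mask(n,im):
    h=cv2.cvtColor(im,cv2.COLOR_BGR2HSV);m=cv2.inRange(h,(3,150,105 if n=='side' else 50),(14,255,255))
    k=np.zeros_like(m);x0,y0,x1,y1={'scene':(185,180,470,330),'side':(230,145,380,340)}[n];k[y0:y1,x0:x1]=m[y0:y1,x0:x1]
    return max(cv2.findContours(k,0,2)[0],key=cv2.contourArea)[:,0]
P={}
for n in('scene','side'):
    im=env.camera(n);c=mask(n,im)
    P[n]=c[np.argmax(c@((1,-.5) if n=='scene' else (.6,1)))]
    if len(sys.argv)>1:cv2.imwrite(f'pics/{n}_{sys.argv[1]}.png',im)
X,e=two(cam('scene'),P['scene'],cam('side'),P['side'])
s=env.sense();r=np.array([.5955,.0535]);u=np.array([-.179,.984])
print(P,'front corner',X.round(4),'err',round(e,4),'jigx',((X[:2]-r)@u).round(4),'t',s['time_s'],'tcp',s['position'].round(4),'tcp jigx',((s['position'][:2]-r)@u).round(4),'F',s['force'].round(2),s['grip_width'])
E
python3 chk.py a
```

```text
{'scene': array([385, 250], dtype=int32), 'side': array([304, 275], dtype=int32)} front corner [0.5555 0.1907 0.0764] err 0.0014 jigx 0.1422 t 1.625 tcp [ 0.6466 -0.2253  0.0688] tcp jigx -0.2835 F [ 0.56 -0.35  1.12] -0.0005190488641858276
```

Emit:
move_arm(rows="8 0 0 0 0 0; 5 0 0 0 0 0; 4 0 0 0 0 0; 4 0 0 0 0 0; 4 0 0 0 0 0; 4 0 0 0 0 0; 4 0 0 0 0 0; 3 0 0 0 0 0; 2 0 0 0 0 0; 0 0 0 0 0 0; -8 0 0 0 0 0; 0 0 0 0 0 0")

```text
time_s: 3.12
position: [0.6405, -0.196, 0.0669]
tool_rot: [-2.013, -2.411, 0.0]
force: [-0.3, 0.2, -0.3]
grip_width: 0.0001
gripper_force: 0.0
```

```bash
python3 chk.py
```

```text
{'scene': array([397, 252], dtype=int32), 'side': array([300, 283], dtype=int32)} front corner [0.5506 0.2122 0.0784] err 0.0012 jigx 0.1642 t 3.225 tcp [ 0.6405 -0.1956  0.067 ] tcp jigx -0.2532 F [-0.   -0.78  0.6 ] -7.453897797042549e-05
```

Emit:
move_arm(rows="4 0 0 0 0 0; 4 0 0 0 0 0; 3 0 0 0 0 0; 2 0 0 0 0 0; 1 0 0 0 0 0; 0 0 0 0 0 0; -8 0 0 0 0 0; 0 0 0 0 0 0; 0 0 0 0 0 0")

```text
time_s: 4.35
position: [0.6395, -0.1897, 0.0671]
tool_rot: [-2.013, -2.412, 0.0]
force: [0.3, -0.5, 0.9]
grip_width: -0.0003
gripper_force: 0.0
```

```bash
python3 chk.py
```

```text
{'scene': array([400, 256], dtype=int32), 'side': array([298, 286], dtype=int32)} front corner [0.5519 0.2184 0.0744] err 0.0041 jigx 0.17 t 4.45 tcp [ 0.6395 -0.1895  0.0672] tcp jigx -0.247 F [-0.55  1.16  0.38] 0.00019401274750990022
```

Emit:
move_arm(rows="4 0 0 0 0 0; 4 0 0 0 0 0; 3 0 0 0 0 0; 2 0 0 0 0 0; 1 0 0 0 0 0; 0 0 0 0 0 0; -8 0 0 0 0 0; 0 0 0 0 0 0; 0 0 0 0 0 0")

```text
time_s: 5.58
position: [0.6384, -0.1838, 0.0672]
tool_rot: [-2.013, -2.412, 0.0]
force: [-0.4, 0.6, 0.1]
grip_width: -0.0
gripper_force: 0.0
```

```bash
python3 chk.py
```

```text
{'scene': array([404, 257], dtype=int32), 'side': array([297, 288], dtype=int32)} front corner [0.5505 0.225  0.0751] err 0.0058 jigx 0.1768 t 5.675 tcp [ 0.6384 -0.1836  0.0672] tcp jigx -0.241 F [-0.44 -0.22  0.36] 0.0001935566795911792
```

Emit:
move_arm(rows="4 0 0 0 0 0; 4 0 0 0 0 0; 3 0 0 0 0 0; 2 0 0 0 0 0; 1 0 0 0 0 0; 0 0 0 0 0 0; -8 0 0 0 0 0; 0 0 0 0 0 0; 0 0 0 0 0 0")

```text
time_s: 6.8
position: [0.6373, -0.1779, 0.0672]
tool_rot: [-2.013, -2.412, -0.0]
force: [-0.0, -0.1, -0.2]
grip_width: 0.0
gripper_force: 0.0
```

```bash
python3 chk.py
```

```text
{'scene': array([407, 255], dtype=int32), 'side': array([295, 291], dtype=int32)} front corner [0.5484 0.2313 0.0782] err 0.0002 jigx 0.1834 t 6.9 tcp [ 0.6373 -0.1777  0.0672] tcp jigx -0.235 F [-0.54  1.   -0.48] 3.253686477062581e-05
```

Emit:
move_arm(rows="4 0 0 0 0 0; 4 0 0 0 0 0; 3 0 0 0 0 0; 2 0 0 0 0 0; 1 0 0 0 0 0; 0 0 0 0 0 0; -8 0 0 0 0 0; 0 0 0 0 0 0; 0 0 0 0 0 0")

```text
time_s: 8.02
position: [0.6363, -0.172, 0.0672]
tool_rot: [-2.013, -2.412, -0.0]
force: [0.1, -0.0, -0.1]
grip_width: 0.0001
gripper_force: 0.0
```

```bash
python3 chk.py
```

```text
{'scene': array([410, 259], dtype=int32), 'side': array([295, 293], dtype=int32)} front corner [0.5481 0.2356 0.0739] err 0.006 jigx 0.1877 t 8.125 tcp [ 0.6363 -0.1718  0.0672] tcp jigx -0.229 F [0.85 0.38 0.24] 4.610505874487056e-05
```

Emit:
move_arm(rows="4 0 0 0 0 0; 4 0 0 0 0 0; 3 0 0 0 0 0; 2 0 0 0 0 0; 1 0 0 0 0 0; 0 0 0 0 0 0; -8 0 0 0 0 0; 0 0 0 0 0 0; 0 0 0 0 0 0")

```text
time_s: 9.25
position: [0.6352, -0.1661, 0.0672]
tool_rot: [-2.013, -2.412, 0.0]
force: [0.3, 0.0, 0.5]
grip_width: 0.0004
gripper_force: 0.0
```

```bash
python3 chk.py
```

```text
{'scene': array([414, 257], dtype=int32), 'side': array([293, 296], dtype=int32)} front corner [0.5455 0.2432 0.0779] err 0.0011 jigx 0.1956 t 9.35 tcp [ 0.6352 -0.1659  0.0672] tcp jigx -0.223 F [ 0.59  0.31 -0.48] -0.00011655739751098145
```

Emit:
move_arm(rows="4 0 0 0 0 0; 4 0 0 0 0 0; 3 0 0 0 0 0; 2 0 0 0 0 0; 1 0 0 0 0 0; 0 0 0 0 0 0; -8 0 0 0 0 0; 0 0 0 0 0 0; 0 0 0 0 0 0")

```text
time_s: 10.48
position: [0.6341, -0.1602, 0.0672]
tool_rot: [-2.013, -2.412, 0.0]
force: [-0.3, -0.2, 0.2]
grip_width: 0.0003
gripper_force: 0.0
```

```bash
python3 chk.py
```

```text
{'scene': array([417, 261], dtype=int32), 'side': array([292, 298], dtype=int32)} front corner [0.5463 0.2482 0.0743] err 0.0062 jigx 0.2004 t 10.575 tcp [ 0.6341 -0.16    0.0672] tcp jigx -0.217 F [ 0.52  0.29 -0.36] 0.00021769441328407877
```

Emit:
move_arm(rows="4 0 0 0 0 0; 4 0 0 0 0 0; 3 0 0 0 0 0; 2 0 0 0 0 0; 1 0 0 0 0 0; 0 0 0 0 0 0; -8 0 0 0 0 0; 0 0 0 0 0 0; 0 0 0 0 0 0")

```text
time_s: 11.7
position: [0.633, -0.1543, 0.0672]
tool_rot: [-2.013, -2.412, 0.0]
force: [0.1, 0.7, 1.1]
grip_width: -0.0
gripper_force: 0.0
```

```bash
python3 chk.py
```

```text
{'scene': array([420, 260], dtype=int32), 'side': array([290, 301], dtype=int32)} front corner [0.5447 0.2543 0.0763] err 0.0019 jigx 0.2067 t 11.8 tcp [ 0.633  -0.1541  0.0672] tcp jigx -0.211 F [-0.85 -0.68 -0.28] 0.00010058964452727532
```

Emit:
move_arm(rows="4 0 0 0 0 0; 4 0 0 0 0 0; 3 0 0 0 0 0; 2 0 0 0 0 0; 1 0 0 0 0 0; 0 0 0 0 0 0; -8 0 0 0 0 0; 0 0 0 0 0 0; 0 0 0 0 0 0")

```text
time_s: 12.92
position: [0.6319, -0.1484, 0.0671]
tool_rot: [-2.013, -2.412, 0.0]
force: [-0.5, 0.3, -1.0]
grip_width: 0.0001
gripper_force: 0.0
```

```bash
python3 chk.py
```

```text
{'scene': array([423, 261], dtype=int32), 'side': array([289, 303], dtype=int32)} front corner [0.5438 0.2594 0.0762] err 0.0027 jigx 0.2118 t 13.025 tcp [ 0.6319 -0.1482  0.0672] tcp jigx -0.205 F [ 0.88 -0.21  0.12] -5.8096127299285724e-05
```

Emit:
move_arm(rows="4 0 0 0 0 0; 4 0 0 0 0 0; 3 0 0 0 0 0; 2 0 0 0 0 0; 1 0 0 0 0 0; 0 0 0 0 0 0; -8 0 0 0 0 0; 0 0 0 0 0 0; 0 0 0 0 0 0")

```text
time_s: 14.15
position: [0.6308, -0.1424, 0.0671]
tool_rot: [-2.013, -2.412, 0.0]
force: [-0.1, 0.3, 0.1]
grip_width: 0.0002
gripper_force: 0.0
```

```bash
python3 chk.py
```

```text
{'scene': array([426, 269], dtype=int32), 'side': array([288, 314], dtype=int32)} front corner [0.5416 0.2668 0.0585] err 0.0022 jigx 0.2195 t 14.25 tcp [ 0.6309 -0.1423  0.0672] tcp jigx -0.199 F [-0.4  -0.03  0.59] 0.0001550985100154173
```

Corner z fell from about 0.076 to 0.0585, so the bar has tipped by itself after a 6 mm step. I back off, rise, and go over to the saddle.

Emit:
move_arm(rows="-15 0 0 0 0 0; -15 0 0 0 0 0; 0 0 -45 0 0 0; 0 0 -45 0 0 0; 0 0 -45 0 0 0; 49 -21 0 0 0 0; 49 -21 0 0 0 0; 49 -21 0 0 0 0; 49 -21 0 0 0 0; 49 -21 0 0 0 0; 49 -20 0 0 0 0; 47 -20 0 0 0 0")

```text
time_s: 15.75
position: [0.4321, 0.1382, 0.2026]
tool_rot: [2.014, 2.411, 0.001]
force: [1.5, 0.2, 0.1]
grip_width: -0.0001
gripper_force: 0.0
```

Emit:
move_arm(rows="0 0 0 0 0 0.175; 0 0 0 0 0 0.175; 0 0 0 0 0 0.175; 0 0 0 0 0 0.175; 0 0 0 0 0 0.175; 0 0 0 0 0 0.175; 0 0 0 0 0 0.175; 0 0 0 0 0 0.175; 0 0 0 0 0 0.17; 0 0 0 0 0 0; 0 0 0 0 0 0", gripper=45)

```text
time_s: 17.12
position: [0.4328, 0.1373, 0.2023]
tool_rot: [3.128, 0.289, -0.0]
force: [-0.1, -0.1, -0.3]
grip_width: 0.0453
gripper_force: 0.0
```

```bash
python3 chk.py b
python3 - <<'E'
from h import *
s=env.sense();c=cam('wrist');np.save('w1.npy',np.array(c,dtype=object),allow_pickle=True)
cv2.imwrite('pics/w1.png',env.camera('wrist'));print(s['position'],s['tool_rot'],R.from_rotvec(s['tool_rot']).as_matrix().round(3).tolist(),s['joints'])
E
```

```text
{'scene': array([426, 268], dtype=int32), 'side': array([288, 314], dtype=int32)} front corner [0.541  0.2668 0.0597] err 0.0008 jigx 0.2196 t 17.225 tcp [0.4327 0.1375 0.2023] tcp jigx 0.1118 F [-0.36 -0.78  0.67] 0.045002162139227114
[0.43273073 0.13748044 0.20233091] [-3.12838162e+00 -2.87471428e-01  8.05183097e-05] [[0.983, 0.182, -0.0], [0.182, -0.983, 0.0], [-0.0, -0.0, -1.0]] [ 1.37631947e-01 -9.32079388e-02  1.74624861e+00  3.31587630e-05
  1.48860177e+00  1.52515740e+00]
```

View pics/w1.png

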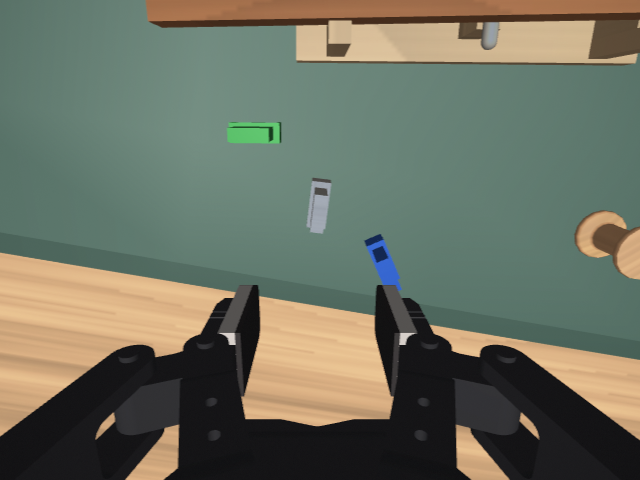

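Wrist view: the steel saddle is at (320,207), long axis slightly tilted; green is at (254,133) and blue at (382,262). The rod end is at (489,35).

Run:
```python
from h import *
im=cv2.imread('pics/w1.png');c=cam('wrist');h=cv2.cvtColor(im,cv2.COLOR_BGR2HSV)
k=np.zeros((480,640),np.uint8);roi=np.s_[165:245,295:345];k[roi]=(((h[...,1]<60))[roi]*255)
ct=max(cv2.findContours(k,0,2)[0],key=cv2.contourArea);print('all',cv2.minAreaRect(ct),cv2.boundingRect(ct))
for y in range(172,238,3):print(y,im[y,304:336:2,1].tolist())
for n,(y0,y1,x0,x1),ch in(('blue',(225,300,355,410),0),('green',(110,155,215,295),1)):
    k=np.zeros((480,640),np.uint8);a=im[y0:y1,x0:x1].astype(int);k[y0:y1,x0:x1]=((a[...,ch]-a[...,2]>70)*255)
    ct=max(cv2.findContours(k,0,2)[0],key=cv2.contourArea);print(n,[onz(c,p,.04).round(3)[:2].tolist() for p in cv2.boxPoints(cv2.minAreaRect(ct))])
```

```text
all ((319.5, 204.5), (79.0, 49.0), 90.0) (295, 165, 50, 80)
172 [136, 136, 136, 136, 136, 136, 136, 136, 136, 136, 135, 135, 135, 135, 135, 135]
175 [136, 135, 136, 136, 136, 136, 136, 135, 135, 135, 135, 135, 135, 135, 134, 135]
178 [136, 136, 136, 136, 98, 71, 80, 95, 112, 127, 133, 134, 134, 134, 135, 135]
181 [136, 136, 135, 135, 152, 141, 128, 99, 88, 76, 75, 73, 72, 90, 134, 134]
184 [135, 135, 135, 135, 165, 162, 163, 165, 165, 165, 167, 167, 167, 161, 134, 134]
187 [135, 135, 134, 140, 169, 149, 108, 140, 162, 163, 167, 166, 167, 153, 134, 133]
190 [135, 135, 136, 145, 167, 131, 74, 73, 74, 73, 72, 86, 167, 149, 134, 134]
193 [135, 135, 135, 149, 165, 111, 75, 74, 73, 73, 73, 73, 166, 142, 134, 133]
196 [135, 134, 134, 158, 163, 139, 168, 169, 170, 171, 172, 172, 168, 137, 133, 133]
199 [134, 134, 133, 166, 163, 143, 171, 171, 172, 172, 171, 171, 162, 132, 133, 133]
202 [134, 134, 134, 168, 151, 160, 171, 170, 170, 170, 171, 170, 154, 132, 132, 133]
205 [134, 134, 139, 167, 131, 166, 166, 167, 169, 168, 168, 168, 150, 133, 133, 132]
208 [134, 133, 149, 166, 140, 162, 161, 161
[... 245 characters left out ...]
, 169, 168, 168, 168, 168, 153, 132, 131, 132, 131]
220 [131, 136, 167, 132, 169, 168, 168, 167, 167, 166, 168, 145, 132, 130, 131, 131]
223 [131, 134, 166, 141, 168, 168, 168, 167, 167, 168, 168, 139, 130, 130, 131, 131]
226 [131, 138, 164, 153, 169, 170, 170, 170, 170, 170, 169, 131, 131, 131, 131, 131]
229 [130, 130, 130, 147, 168, 169, 169, 169, 169, 168, 140, 131, 130, 130, 131, 131]
232 [130, 131, 130, 140, 144, 158, 167, 167, 166, 157, 131, 130, 131, 130, 129, 130]
235 [129, 129, 130, 130, 130, 129, 130, 129, 130, 130, 130, 130, 129, 129, 130, 129]
blue [[0.41, 0.094], [0.418, 0.081], [0.379, 0.054], [0.369, 0.066]]
green [[0.485, 0.214], [0.491, 0.177], [0.477, 0.174], [0.47, 0.213]]
```

Run:
```python
from h import *
c=cam('wrist')
P=[onz(c,p,.048) for p in((320,214),(322.3,196),(318,231.5))]
d=P[1]-P[2];print([p.round(4) for p in P],np.linalg.norm(d),'yaw of saddle y axis',np.arctan2(d[1],d[0]),'tool x yaw',np.arctan2(.182,.983))
s=env.sense();M=R.from_rotvec(s['tool_rot']).as_matrix();print('to centre in tool',M.T@(P[0]-s['position'])*1e3)
```

```text
[array([0.4302, 0.1347, 0.048 ]), array([0.4443, 0.1355, 0.048 ]), array([0.4162, 0.1336, 0.048 ])] 0.028227734246211833 yaw of saddle y axis 0.06668027350602784 tool x yaw 0.18307438871709206
to centre in tool [ -2.96458738   2.36750893 154.3343876 ]
```

Emit:
move_arm(rows="-3 2.4 0 0 0 0.115; 0 0 30 0 0 0; 0 0 40 0 0 0; 0 0 40 0 0 0; 0 0 35 0 0 0; 0 0 20 0 0 0; 0 0 12 0 0 0; 0 0 0 0 0 0", gripper=40, force=25)

```text
time_s: 18.27
position: [0.4299, 0.1347, 0.025]
tool_rot: [3.14, 0.104, -0.001]
force: [0.6, 0.9, 0.5]
grip_width: 0.0404
gripper_force: 0.0
```

Emit:
move_arm(rows="0 0 0 0 0 0; 0 0 0 0 0 0; 0 0 0 0 0 0; 0 0 0 0 0 0; 0 0 0 0 0 0; 0 0 0 0 0 0; 0 0 -10 0 0 0; 0 0 -20 0 0 0; 0 0 0 0 0 0", gripper=0)

```text
time_s: 19.4
position: [0.4308, 0.1349, 0.0568]
tool_rot: [-3.14, -0.103, -0.004]
force: [-0.2, -1.2, -0.5]
grip_width: 0.0092
gripper_force: 29.2
```

Emit:
move_arm(rows="0 0 -45 0 0 -0.115; 0 0 -45 0 0 0; 0 0 -40 0 0 0; 23 27 0 0 0 0; 23 27 0 0 0 0; 23 27 0 0 0 0; 22 27 0 0 0 0; 0 0 0 0 0 0; 0 0 0 0 0 0")

```text
time_s: 20.52
position: [0.5386, 0.045, 0.1848]
tool_rot: [-3.128, -0.283, 0.002]
force: [0.1, -0.6, -1.2]
grip_width: 0.0092
gripper_force: 29.1
```

Run:
```python
from h import *
s=env.sense()
cv2.imwrite('pics/w2.png',env.camera('wrist'));print(s['position'],s['tool_rot'],R.from_rotvec(s['tool_rot']).as_matrix().round(3).tolist(),s['grip_width'],s['time_s'])
```

```text
[0.53855924 0.04504242 0.18476364] [-3.12849823e+00 -2.83253732e-01  1.68751318e-03] [[0.984, 0.18, -0.001], [0.18, -0.984, 0.0], [-0.001, -0.0, -1.0]] 0.009159835109802407 20.525
```

View pics/w2.png

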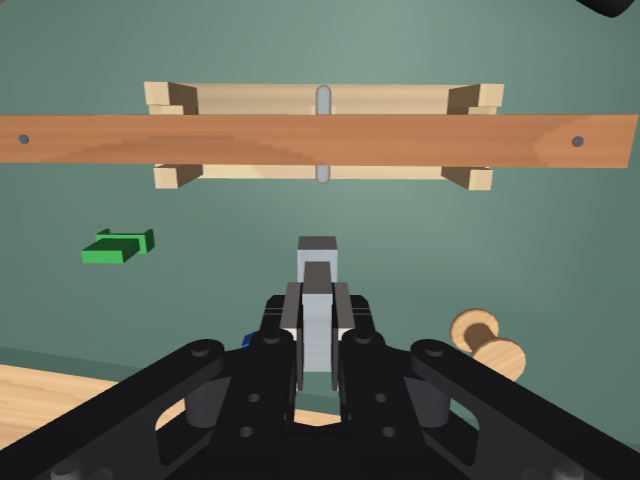

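Wrist view: the rod shows at column 323, rows 85–183. The bar crosses it between rows 115 and 164, and the saddle is in the fingers around column 317, block top rows 294–372.

Run:
```python
from h import *
im=cv2.imread('pics/w2.png');c=cam('wrist');s=env.sense();M=R.from_rotvec(s['tool_rot']).as_matrix();p=s['position']
h=cv2.cvtColor(im,cv2.COLOR_BGR2HSV);T=lambda X:((M.T@(X-p))*1e3).round(1)
E=[]
for x in range(220,440,20):
    col=(h[:,x,0]<14)&(h[:,x,1]>105)&(np.arange(480)<200);y=np.where(col)[0];E.append((x,y.min(),y.max()))
print(E)
for y in(88,95,102,108,172,178):
    r=im[y,295:350].astype(int);g=np.where((abs(r[:,0]-r[:,2])<25))[0]+295;print('rod',y,g.min() if len(g) else 0,g.max() if len(g) else 0)
def B(x,y,z):return T(onz(c,(x,y),z))
for x,a,b in(E[3],E[5],E[8]):print('bar@',x,B(x,a,.08),B(x,b+1,.08))
print('rod',B(323,95,.06),B(323,176,.06))
z0=p[2]
for n,q,z in(('blocktop far',(317.5,294),z0+.023),('blocktop near',(317,372),z0+.023),('bridge far',(317.5,250),z0-.007),('leg bottom far',(317.5,237),z0-.025+.0),('blk far L',(303,294),z0+.023),('blk far R',(332,294),z0+.023)):print(n,T(onz(c,q,z)))
for y in(260,330):print(im[y,295:342:2,1].tolist())
print(im[228:384:2,317,1].tolist())
```

```text
[(220, np.int64(115), np.int64(163)), (240, np.int64(115), np.int64(164)), (260, np.int64(115), np.int64(164)), (280, np.int64(115), np.int64(164)), (300, np.int64(115), np.int64(164)), (320, np.int64(115), np.int64(164)), (340, np.int64(115), np.int64(164)), (360, np.int64(115), np.int64(165)), (380, np.int64(115), np.int64(165)), (400, np.int64(115), np.int64(165)), (420, np.int64(115), np.int64(165))]
rod 88 318 329
rod 95 316 330
rod 102 316 330
rod 108 316 330
rod 172 316 329
rod 178 316 328
bar@ 280 [ 70.4 -21.9 104.9] [ 40.8 -22.7 104.9]
bar@ 320 [ 70.3   1.9 104.9] [ 40.7   2.  104.9]
bar@ 380 [ 70.3  37.6 104.9] [ 40.1  39.  104.9]
rod [ 82.4   4.  124.9] [ 30.8   4.1 124.9]
blocktop far [ 15.1   0.2 -23. ]
blocktop near [-14.8  -0.  -23. ]
bridge far [19.8  0.2  7. ]
leg bottom far [19.5  0.3 25. ]
blk far L [ 15.1  -4.6 -23. ]
blk far R [ 15.1   4.9 -23. ]
[131, 159, 179, 174, 171, 169, 171, 174, 173, 173, 173, 172, 172, 174, 175, 177, 176, 175, 178, 177, 176, 152, 137, 137]
[203, 66, 66, 50, 103, 175, 175, 175, 175, 174, 175, 175, 175, 175, 175, 174, 175, 175, 97, 53, 65, 65, 205, 220]
[140, 141, 140, 140, 92, 75, 76, 77, 76, 76, 76, 173, 174, 174, 174, 174, 172, 80, 79, 79, 79, 79, 79, 79, 79, 80, 80, 80, 81, 80, 80, 81, 80, 184, 180, 178, 180, 181, 181, 181, 180, 180, 180, 178, 176, 173, 170, 170, 173, 174, 175, 175, 174, 173, 173, 176, 177, 179, 176, 176, 178, 178, 176, 177, 178, 179, 178, 176, 178, 177, 174, 175, 123, 123, 123, 124, 123, 122]
```

The saddle is centred in the tool to about 0.1 mm. The bar's mid-line is at tool x = 55.5 and the rod at tool y = 4. I move over, tilt 0.09 rad to match the slope, and hover.

Emit:
move_arm(rows="18 1 0 0 0 0; 20 1 0 0 0 0; 17.4 1 0 0 0 0; 0 0 25 0 0 0; 0 0 25 0 0 0; 0 0 18 -0.09 0 0; 0 0 0 0 0 0; 0 0 0 0 0 0")

```text
time_s: 21.58
position: [0.5941, 0.0524, 0.1183]
tool_rot: [3.041, 0.277, 0.014]
force: [-0.4, 0.2, -0.5]
grip_width: 0.0096
gripper_force: 29.1
```

```bash
python3 chk.py c;python3 - <<'E'
from h import *
w=env.camera('wrist');cv2.imwrite('pics/w3.png',w)
s=cv2.imread('pics/side_c.png')[140:340,230:430];cv2.imwrite('pics/m3.png',np.hstack([cv2.resize(s,(400,400),interpolation=cv2.INTER_CUBIC),w[40:440,120:520]]))
E
```

```text
{'scene': array([424, 268], dtype=int32), 'side': array([288, 314], dtype=int32)} front corner [0.5419 0.2643 0.058 ] err 0.0012 jigx 0.217 t 21.675 tcp [0.5944 0.0518 0.1184] tcp jigx -0.0015 F [-0.17 -0.27 -0.38] 0.009443029469347074
```

View pics/m3.png

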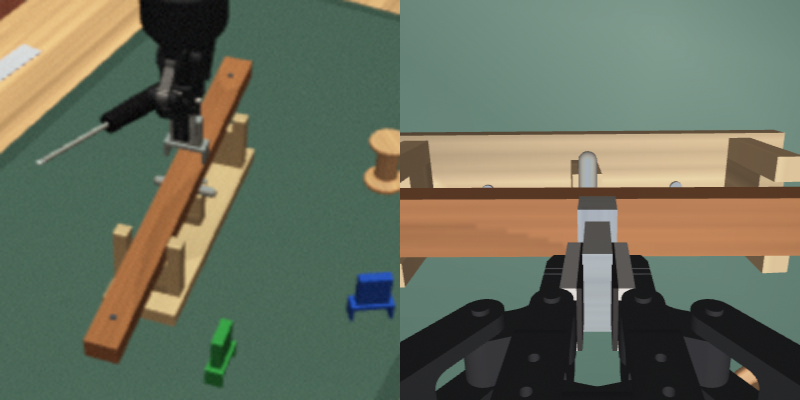

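Combined view: side (left) shows the saddle hovering above the bar at the rod; wrist (right) shows the bar's top edges at about full-image rows 239 and 296, and the rod at column about 308. One numeric check before lowering.

Run:
```python
from h import *
im=cv2.imread('pics/w3.png');c=cam('wrist');s=env.sense();M=R.from_rotvec(s['tool_rot']).as_matrix();p=s['position']
h=cv2.cvtColor(im,cv2.COLOR_BGR2HSV);T=lambda X:((M.T@(X-p))*1e3).round(1)
for x in(240,260,360,380):
    y=np.where((h[:,x,0]<14)&(h[:,x,1]>105)&(h[:,x,2]>130)&(np.arange(480)>200)&(np.arange(480)<310))[0];print(x,y.min(),y.max(),T(onz(c,(x,y.min()),.08)),T(onz(c,(x,y.max()+1),.08)))
for y in(200,210,218):
    r=im[y,285:330].astype(int);g=np.where(abs(r[:,0]-r[:,2])<25)[0]+285;m=(g.min()+g.max())/2;X=onz(c,(m,y),.06);print('rod',g.min(),g.max(),X.round(4))
U=p+M@[0,0,.011];u=np.array([-.18,.984]);print('saddle origin',U.round(4),'rod-saddle along u mm',(X-U)[:2]@u*1e3)
```

```text
240 239 295 [ 15.3 -35.9  35.2] [-13.8 -37.6  35. ]
260 239 295 [ 15.  -26.7  36. ] [-14.3 -27.9  35.9]
360 239 294 [13.6 20.7 40.3] [-15.9  21.6  40.3]
380 239 295 [13.3 30.5 41.1] [-17.   31.8  41.2]
rod 298 316 [0.6229 0.0567 0.06  ]
rod 298 316 [0.6177 0.0558 0.06  ]
rod 299 316 [0.6136 0.0548 0.06  ]
saddle origin [0.5946 0.0507 0.1073] rod-saddle along u mm 0.654522952583241
```

Emit:
move_arm(rows="-0.4 -0.7 8 0 0 0; 0 -0.7 8 0 0 0; 0 -0.5 5 0 0 0; 0 -0.2 2 0 0 0; 0 -0.2 2 0 0 0; 0 0 0 0 0 0; 0 0 0 0 0 0")

```text
time_s: 22.6
position: [0.5937, 0.0519, 0.0923]
tool_rot: [3.04, 0.276, 0.013]
force: [0.1, -0.5, 0.2]
grip_width: 0.0096
gripper_force: 29.1
```

```bash
python3 chk.py d;python3 - <<'E'
from h import *
w=env.camera('wrist');s=cv2.imread('pics/side_d.png')[180:260,280:360];t=cv2.imread('pics/scene_d.png')[190:290,260:360]
cv2.imwrite('pics/m4.png',np.hstack([cv2.resize(s,(400,400),interpolation=cv2.INTER_CUBIC),cv2.resize(t,(400,400),interpolation=cv2.INTER_CUBIC)]))
E
```

```text
{'scene': array([425, 269], dtype=int32), 'side': array([288, 314], dtype=int32)} front corner [0.5421 0.2655 0.0576] err 0.0012 jigx 0.2182 t 22.7 tcp [0.5937 0.0519 0.0923] tcp jigx -0.0013 F [ 0.24  0.53 -0.99] 0.009326643536469831
```

View pics/m4.png

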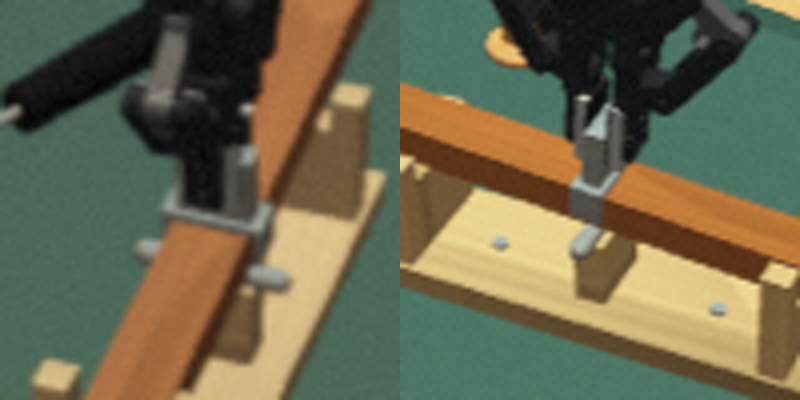

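Both views show the saddle legs astride the bar over the rod. I lower the last millimetre, release, and rise.

Emit:
move_arm(rows="0 -0.1 1 0 0 0; 0 0 0.3 0 0 0; 0 0 0 0 0 0; 0 0 0 0 0 0")

```text
time_s: 23.25
position: [0.5939, 0.0518, 0.0919]
tool_rot: [3.039, 0.275, 0.014]
force: [-4.3, 0.5, 11.7]
grip_width: 0.0094
gripper_force: 31.0
```

Emit:
move_arm(rows="0 0 0 0 0 0; 0 0 0 0 0 0; 0 0 0 0 0 0; 0 0 0 0 0 0; 0 0 -10 0 0 0; 0 0 -25 0 0 0; 0 0 -40 0 0 0; -40 0 -30 0 0 0; -50 0 0 0 0 0; 0 0 0 0 0 0; 0 0 0 0 0 0", gripper=30)

```text
time_s: 24.62
position: [0.5039, 0.045, 0.1963]
tool_rot: [3.039, 0.275, 0.015]
force: [-0.1, -0.5, -0.7]
grip_width: 0.03
gripper_force: 0.0
```

```bash
python3 chk.py e;python3 - <<'E'
from h import *
w=env.camera('wrist');cv2.imwrite('pics/w5.png',w);s=cv2.imread('pics/side_e.png')[140:340,230:430]
cv2.imwrite('pics/m5.png',np.hstack([cv2.resize(s,(400,400),interpolation=cv2.INTER_CUBIC),w[40:440,120:520]]))
E
```

```text
{'scene': array([426, 269], dtype=int32), 'side': array([288, 314], dtype=int32)} front corner [0.5416 0.2668 0.0585] err 0.0022 jigx 0.2195 t 24.725 tcp [0.5041 0.045  0.1955] tcp jigx 0.008 F [-0.34  0.2   0.18] 0.03004858270036708
```

View pics/m5.png

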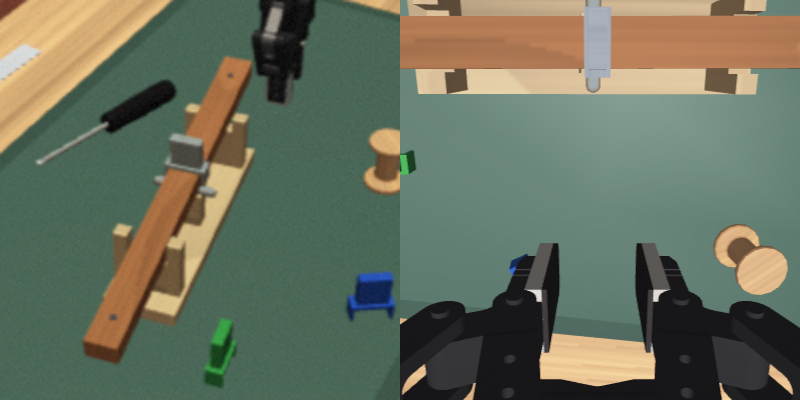

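The saddle sits astride the bar over the rod and the bar is still tipped. One numeric check of the offset along the slide before handing in.

Run:
```python
from h import *
im=cv2.imread('pics/w5.png');c=cam('wrist');u=np.array([-.18,.984])
for y in(48,60,75,90,100,110,115,124,128):
    r=im[y,285:350].astype(int);g=np.where((abs(r[:,0]-r[:,2])<40)&(r[:,1]>90))[0]+285
    for z in((.114,.084) if y<120 else (.06,)):print(y,g.min(),g.max(),z,[round(float(onz(c,(q,y),z)[:2]@u*1e3),1) for q in(g.min(),g.max()+1)])
for y in(60,100,112,116):print(y,im[y,300:336,1].tolist())
```

```text
48 303 331 0.114 [-46.7, -61.7]
48 303 331 0.084 [-48.5, -65.5]
60 304 330 0.114 [-47.2, -61.3]
60 304 330 0.084 [-49.0, -65.0]
75 304 330 0.114 [-47.1, -61.3]
75 304 330 0.084 [-48.9, -65.1]
90 304 330 0.114 [-47.0, -61.4]
90 304 330 0.084 [-48.8, -65.1]
100 304 330 0.114 [-47.0, -61.4]
100 304 330 0.084 [-48.8, -65.2]
110 304 330 0.114 [-46.9, -61.5]
110 304 330 0.084 [-48.7, -65.2]
115 304 330 0.114 [-46.9, -61.5]
115 304 330 0.084 [-48.7, -65.3]
124 306 319 0.06 [-51.4, -60.8]
128 307 319 0.06 [-52.0, -60.8]
60 [123, 122, 123, 138, 164, 174, 172, 170, 173, 177, 177, 177, 177, 177, 177, 178, 177, 177, 177, 177, 177, 177, 177, 177, 177, 177, 177, 175, 174, 173, 161, 136, 124, 124, 124, 124]
100 [121, 122, 121, 130, 160, 177, 175, 172, 175, 177, 177, 177, 177, 177, 178, 177, 177, 177, 177, 177, 177, 177, 177, 177, 177, 177, 177, 177, 176, 175, 158, 134, 129, 128, 129, 129]
112 [105, 163, 193, 193, 184, 176, 174, 172, 171, 169, 170, 172, 173, 173, 174, 173, 173, 172, 172, 174, 176, 177, 177, 176, 175, 175, 178, 178, 176, 176, 188, 197, 198, 197, 197, 197]
116 [194, 195, 195, 195, 186, 176, 174, 172, 171, 169, 170, 172, 173, 173, 174, 174, 173, 174, 173, 174, 176, 177, 178, 176, 175, 176, 178, 178, 176, 176, 188, 198, 197, 197, 197, 198]
```

The saddle is within about 1 mm of the rod axis, so I hand in.

```bash
python3 -c "
from cell import env
print(env.finish_job())"
```

```text
the job is handed in; nothing more can be done
None
```

I handed the job in at about 25 s, with the bar tipped by itself after a 6 mm final step and the steel saddle astride it within about 1 mm of the rod; the hand-in returned no verdict.

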